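# Scoop the bench dogs out from under the low stand

## Task

Two bench dogs (short wooden dowels) have rolled under the low slatted stand on the bench. Fetch them out with the long-handled scoop, without hand or scoop bumping the stand's slatted top, and carry them in the scoop to the open tray and tip them gently in from close above it. Then lay the scoop flat on clear bench out of the way of the stand and tray, handling the dogs with the scoop only and leaving the jar, plane and mallet where they are.

Things in the scene. Friction and masses are not known exactly. Their poses are not given: they have to be found in the camera images.
- scoop_grip (a point): Grip point of the loose scoop: on the axis of its straight wooden handle, 22 mm wide, 20 mm high. x runs along the handle to the pan, y across, z up. At rest the scoop stands level on its pan and a small slippery tail foot, with this point 38 mm above the bench. The handle runs from 102 mm behind this point to 70 mm ahead; the foot is 92 mm behind it, 18 mm wide.
- scoop_pan (a point): Centre of the scoop's slippery aluminium pan, 15 mm above its underside, 110 mm ahead of the grip point; axes as the grip. Pan 116 mm wide (111 inside), floor 2.5 mm thick, back wall 48 mm high with its inner face 85 mm ahead of the grip point, side walls 30 mm high that begin 34 mm behind the lip's edge.
- scoop_lip (a point): Middle of the lip's front edge, on the underside, 170 mm ahead of the grip point and 38 mm below it. The lip ramps up from the bench to a crest 6 mm high 22 mm behind its edge and falls to the pan floor 34 mm behind it: dogs in the pan stay while it is held level, and roll out over the crest once the lip dips beyond about 25 to 35 degrees.
- scoop: The whole scoop, 272 mm long, about 170 g; origin on its underside right below the grip point, axes as the grip.
- rack: Low dark wooden stand, fixed. Origin on the bench; x from its open front (robot side) to its back, y along its width, z up. 20 mm square posts at x -23 and 66, y -118 and 118 mm. A back rail between the rear posts stops parts: front face at x 50 mm, 12 mm thick, 10 to 32 mm above the bench. The scoop's lip (up to 7 mm high) passes under it, the side walls do not.
- canopy: The stand's slatted top, the low overhang: three 30 mm wide slats along the stand's y with 17.5 mm gaps, 260 mm long. Same origin and axes as the stand: it reaches from x = -35 mm (front edge) to 90 mm, underside 76 mm and top 92 mm above the bench.
- dog_a_mid (a point): Centre of one bench dog: a plain round wooden dowel, 24 mm diameter, 70 mm long, 30 g, lying on its side; its y axis is along the dowel. Starts under the stand, in front of the other, 12 mm above the bench, lying roughly parallel to the back rail.
- dog_b_mid (a point): Centre of the other, equal bench dog, which starts about 30 mm behind the first, nearer to the rail.
- dog_a: The same dowel as dog_a_mid; origin on its underside at mid-length as it starts (it turns with the dowel as that rolls).
- dog_b: The same dowel as dog_b_mid; origin likewise.
- tray: Open plywood tray, fixed to the bench: 170 mm (x) by 180 mm (y) outside, 50 mm high, 8 mm walls and floor. Origin on the bench under its centre.
- jar: Bystander: glass jar with steel cap, 56 mm diameter, 85 mm high, standing on top of the stand; origin at the centre of its underside.
- plane: Bystander: hand plane 200 x 55 mm, up to 97 mm high, on the bench right of the work (-y side); origin at the centre of its underside.
- mallet: Bystander: wooden mallet, head 70 x 120 x 60 mm, handle 195 mm towards its -x, on the bench left of the work (+y side); origin under the head's centre.
Mind the look-alikes: they are no part of the job. Leave any blue look-alike of the tray alone.

How it is judged:
By the outcome, as a careful person would: the job done as asked, in the order asked, and still so for the second after the job is handed in, with the robot touching nothing.
It also fails if it takes over 72 s, if anything falls off the work surface, if the arm or the gripper's body presses on something with over 40 N, if the wrist force passes 120 N, or if a joint passes its speed limit or range.

## Robot

A 6-joint arm with a two-finger parallel gripper is mounted at the origin on the work surface. World frame = base frame: x ahead of the robot, y to its left, z up, the work surface at z = 0. Lengths are in m, angles in degrees, forces in N, time in s.
With the tool pointing down it reaches from about 0.4 to 0.825 m from the base axis. Payload 7 kg.
Tool frame: the origin (TCP) lies at the very end of the fingers, on their centre line; the grasp point (between the pads) lies 19 mm behind it; z points along the fingers, y is the line along which they close (so a half turn about z gives the same grasp; the last joint's range is limited). The gripper opens to 88 mm and grips with 3 to 60 N. Pads are 19 mm wide; open, the fingers measure 130 mm over their backs; the gripper's body (78 mm by 193 mm) begins 47 mm behind the grasp point.
Start: joints at [90.533, 20.546, 0.682, 0, -70.136, -16.507], TCP at [0.186, 0.649, 0.227] pointing down, gripper open.
Joint ranges: [-176.03, 176.03], [-82.01, 121.73], [-58.28, 71.71], [-173.87, 95.51], [-174.79, -0.11], [-173.66, 173.66]. Speed limits (degrees/s): [136.94, 136.94, 172.46, 180, 180, 180].

## Interface

Orientations are given as [roll, pitch, yaw] about the fixed x, y, z axes, in that order (R = Rz(yaw) Ry(pitch) Rx(roll)).
In Python, from plant import get_state, capture, close_job, regions_of gives the robot as it stands.
- The arm moves only by the tool jog_arm, never from a script. Its argument "moves" is a list of rows, each a list of 3 entries, a list of its own where there are three numbers: the shift along the tool's x, y, z in cm, then the turn about the tool's z in degrees, then the finger opening in cm, from 0 to 8.76. A call has 1 to 12 rows; each row shifts and turns the commanded pose from where the row before left it, along the tool's axes as they then stand; what a row does not reach is not made up. A row lasts 1/8 s, in which the tool goes at most 62.5 mm and 10.7 degrees, less where a joint would pass 70% of its speed; a pose out of reach is approached as far as the arm can. A call is refused whole if a number of a shift passes 6.25 or a number of a turn 10.7, either way. A call with a gripper value outside its range is refused whole. The fingers move at their own pace and stop on an object; "newtons" is the grip in N (left out, the last holds). Time passes only in rows, so rows that do not move let the fingers close. It gives the time, the measured TCP pose, the force, the opening and the grip force at its end, in the units of the state.
- get_state(): the state, without advancing time (a new reading comes with each control period).
- capture(name): name is "side" or "top" or "wrist"; returns a dict with "pixels" (400x640x3 uint8, blue, green, red), "mtx" (3x3 intrinsics, pixels), "world_from_camera" (4x4, takes a point from camera to world coordinates); the wrist camera has in their place "hand_eye" (4x4, takes a point from camera to tool coordinates, whose origin is the TCP and whose axes are the flange's). Camera axes: x right, y down, z forward; pixel columns grow to the right and rows downward; lengths in m; the calibration is good to about 2 mm. A picture is of the moment at which its call begins: read the wrist's pose just before it. There is no depth.
- close_job(): hands the job in; it is judged then, once.
Trained networks look in a picture, given as the dict that the camera call returned (one of the last four; its "shot" number tells which), for a name from the list of things; names that differ only in an ending like _2 or _b are one class to them, and where a whole thing is asked for, a point or a joint stands for the part that bears it (a point fixed in the world has none). Each returns a list of dicts, best first, with "confidence" (0 to 1); they miss things now and then, are a little off and sometimes report something else, mostly with a low value. They report only what shows in the picture. A call takes as long as a camera call. They do not tell look-alikes from the thing itself.
- regions_of(picture, thing): "pixels" (400x640 bool, what is visible of it) and "pixel" ([column, row] in pixels, amid what is visible of it).
The state is a dict: "time_s": time; "joints": joint angles; "qd": joint speeds; "joint_torque": joint torques, N m; "tcp_pos": TCP position; "eef_rot": TCP orientation; "contact_force": force on the tool from outside, world axes, zero at the start; "moment": the same for the moment, N m; "gripper_width": finger opening in m; "gripper_force": force on a finger pad.
Only numpy, scipy, OpenCV 4.12 (cv2) and the standard library are available. Lean on these libraries where they do the work, as an engineer would, in place of code of your own. Each camera call takes 0.05 s, during which the arm holds its last target. There are 200 camera calls.

## Working session

There is one attempt and no reset: what is moved stays moved. The work goes in short steps, Python scripts to look and compute and a tool call to move; the robot and the scene stay as the last step left them, time stands still between calls to the robot, and variables do not carry over. Pictures are saved under pics/ and viewed, at most 10 in all, crops included, and the job is handed in when it is done.

Besides the shell and the picture viewer there is one more tool, called after ">>>" as a command line: name --argument value ..., lists and objects as JSON in quotes. jog_arm: Moves the arm, as the interface text tells. Its arguments: {"type":"object","properties":{"moves":{"type":"array"},"newtons":{"type":"number"}},"required":["moves"]}

```bash
mkdir -p pics; ls; cat > h.py <<'E'
import numpy as np, cv2
from plant import get_state, capture, close_job, regions_of
from scipy.spatial.transform import Rotation as R
def ray(p,px):
    v=np.linalg.inv(p['mtx'])@np.array([px[0],px[1],1.]);T=p['world_from_camera'];d=T[:3,:3]@v
    return T[:3,3],d/np.linalg.norm(d)
def atz(p,px,z):
    o,d=ray(p,px);return o+d*(z-o[2])/d[2]
def proj(p,X):
    T=np.linalg.inv(p['world_from_camera']);X=np.atleast_2d(X);c=X@T[:3,:3].T+T[:3,3];u=c@p['mtx'].T
    return u[:,:2]/u[:,2:]
def wrist():
    s=get_state();p=capture('wrist');T=np.eye(4);T[:3,:3]=R.from_euler('xyz',s['eef_rot'],degrees=True).as_matrix();T[:3,3]=s['tcp_pos']
    p['world_from_camera']=T@p['hand_eye'];return p
def tri(p,a,q,b):
    o1,d1=ray(p,a);o2,d2=ray(q,b);A=np.stack([d1,-d2],1);t=np.linalg.lstsq(A,o2-o1,rcond=None)[0]
    x,y=o1+t[0]*d1,o2+t[1]*d2;return (x+y)/2,np.linalg.norm(x-y)
E
python3 - <<'E'
from h import *
np.set_printoptions(precision=3,suppress=True)
print(get_state())
for n in ('side','top'):
    p=capture(n);cv2.imwrite(f'pics/{n}0.png',p['pixels']);print(n,p['world_from_camera'],p['mtx'][0])
    for t in ('scoop','scoop_grip','scoop_pan','scoop_lip','rack','canopy','dog_a','tray','jar','plane','mallet'):
        for r in regions_of(p,t)[:3]:
            print(n,t,round(r['confidence'],2),r['pixel'],r['pixels'].sum(),atz(p,r['pixel'],0.02))
E
```

```text
pics
{'time_s': 0.0, 'joints': array([ 90.532,  20.591,   0.633,  -0.021, -70.134, -16.505]), 'qd': array([ 0.022, -0.091,  0.003, -0.095, -0.122,  0.032]), 'joint_torque': array([ -0.   , -58.272,  29.305,   6.997,   0.007,  -0.   ]), 'tcp_pos': array([0.186, 0.648, 0.226]), 'eef_rot': array([179.906,  -0.008, -15.981]), 'contact_force': array([ 1.261,  0.555, -0.796]), 'moment': array([-0.005, -0.01 , -0.004]), 'gripper_force': 0.0, 'gripper_width': 0.08759605907379946}
side [[ 0.795 -0.408  0.449  0.006]
 [-0.607 -0.51   0.61  -0.684]
 [-0.02  -0.757 -0.653  0.805]
 [ 0.     0.     0.     1.   ]] [440.09    0.    323.671]
side scoop 0.92 [277.0, 206.4] 1526 [0.435 0.113 0.02 ]
side scoop_grip 0.88 [280.0, 207.9] 1467 [0.438 0.103 0.02 ]
side scoop_grip 0.72 [328.7, 169.0] 129 [0.648 0.159 0.02 ]
side scoop_pan 0.9 [282.0, 205.1] 1510 [0.448 0.109 0.02 ]
side scoop_lip 0.74 [283.5, 204.9] 1477 [0.452 0.107 0.02 ]
side rack 0.69 [282.0, 209.9] 1464 [0.438 0.093 0.02 ]
side rack 0.56 [350.6, 153.3] 2913 [0.751 0.181 0.02 ]
side canopy 0.93 [345.4, 149.4] 2059 [0.753 0.208 0.02 ]
side
[... 684 characters left out ...]
23.8] 1479 [0.425 0.132 0.02 ]
top scoop_pan 0.41 [279.1, 135.3] 2810 [0.698 0.147 0.02 ]
top scoop_lip 0.65 [278.0, 222.1] 1457 [0.43 0.14 0.02]
top rack 0.64 [279.2, 136.7] 2661 [0.694 0.146 0.02 ]
top canopy 0.94 [279.4, 136.6] 2579 [0.694 0.146 0.02 ]
top canopy 0.49 [280.1, 223.3] 1553 [0.427 0.134 0.02 ]
top canopy 0.46 [280.7, 136.4] 2850 [0.695 0.142 0.02 ]
top dog_a 0.56 [276.6, 140.2] 104 [0.682 0.154 0.02 ]
top tray 0.9 [378.5, 148.0] 3539 [ 0.666 -0.161  0.02 ]
top tray 0.81 [399.8, 273.0] 3695 [ 0.288 -0.23   0.02 ]
top jar 0.56 [253.2, 120.6] 447 [0.742 0.229 0.02 ]
top plane 0.68 [466.0, 203.1] 1368 [ 0.503 -0.429  0.02 ]
top mallet 0.57 [165.2, 161.4] 1815 [0.607 0.495 0.02 ]
```

```bash
python3 - <<'E'
import cv2
a=cv2.imread('pics/top0.png')[90:340,140:490];cv2.imwrite('pics/top0c.png',cv2.resize(a,(800,571),interpolation=cv2.INTER_CUBIC))
E
```

```text
(no output)
```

View pics/top0c.png

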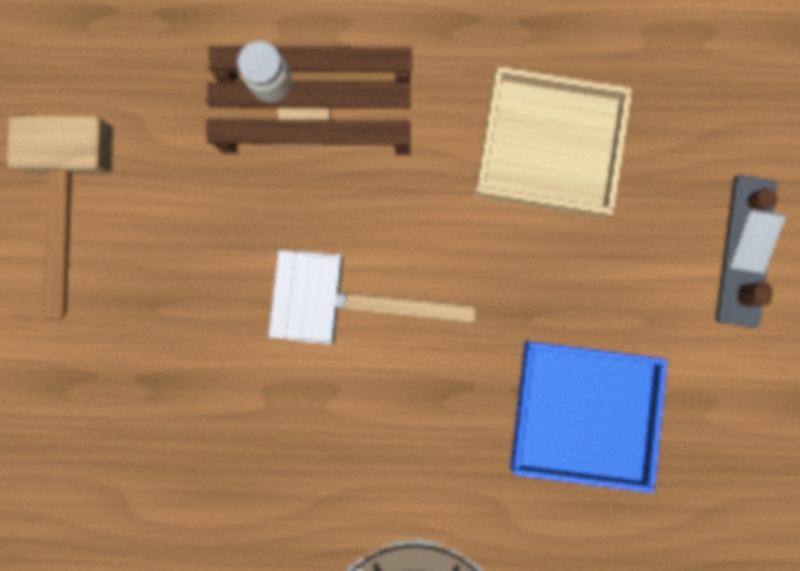

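View pics/side0.png

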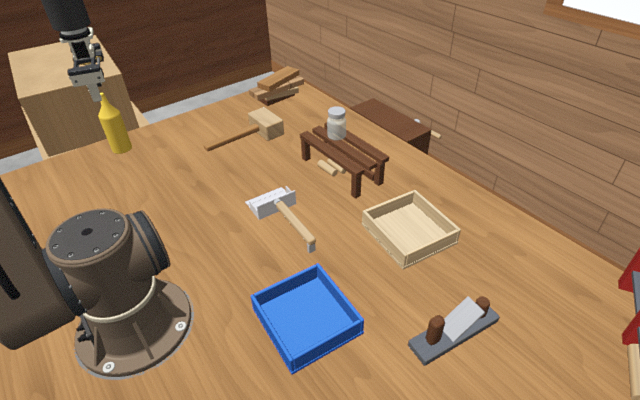

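The side view shows the scoop (pan at about (270,200), handle tail at (312,246)) with its lip facing +y. The stand is at (345,150), with the two dogs visible at (330,168). The plywood tray is at (410,228) and the blue look-alike at (308,315). Top-crop pixels agree: canopy at (310,100), scoop at (370,305). Next I'll measure the poses.

```bash
python3 - <<'E'
from h import *
np.set_printoptions(precision=3,suppress=True)
P={n:capture(n) for n in ('top','side')}
def quad(m):
    c=max(cv2.findContours(m.astype(np.uint8),0,2)[0],key=cv2.contourArea);h=cv2.convexHull(c)
    for e in np.arange(.01,.2,.005):
        a=cv2.approxPolyDP(h,e*cv2.arcLength(h,True),True)
        if len(a)<=4: return a[:,0]
for n,p in P.items():
    for t,z in (('canopy',.092),('tray',.05)):
        rs=regions_of(p,t)
        for r in rs[:2]:
            if r['confidence']<.5: continue
            bgr=p['pixels'][r['pixels']].mean(0)
            if bgr[0]>bgr[2]: continue
            m=r['pixels'];print(n,t,r['confidence'],bgr)
            q=quad(cv2.morphologyEx(m.astype(np.uint8),cv2.MORPH_CLOSE,np.ones((7,7))))
            w=np.array([atz(p,x,z) for x in q]);print(w[:,:2].tolist(),'c',w.mean(0))
            if n=='top':
                d=np.array([atz(p,x,z)[:2] for x in np.argwhere(m)[:,::-1]]);print(cv2.minAreaRect((d*1000).astype(np.float32)))
    rs=[r for r in regions_of(p,'scoop')]
    r=rs[0];m=r['pixels'];b=p['pixels'].astype(int)
    sat=b.max(2)-b.min(2); pan=m&(sat<45); han=m&(sat>=60)
    pc=np.argwhere(pan)[:,::-1];hc=np.argwhere(han)[:,::-1]
    print(n,'scoop pan',len(pc),'handle',len(hc))
    d=np.array([atz(p,x,.048)[:2] for x in hc]);r2=cv2.minAreaRect((d*1000).astype(np.float32));print('handle',r2,d.mean(0), 'px',hc.mean(0))
    d=np.array([atz(p,x,.01)[:2] for x in pc]);print('pan',cv2.minAreaRect((d*1000).astype(np.float32)),d.mean(0))
    P[n]['h']=hc.mean(0)
print('tri handle',tri(P['top'],P['top']['h'],P['side'],P['side']['h']))
p=P['top']
for n,p in P.items():
  for r in regions_of(p,'dog_a'):
    print(n,'dog',r['confidence'],r['pixel'],r['pixels'].sum(),atz(p,r['pixel'],.02),cv2.minAreaRect(np.array([atz(p,x,.02)[:2]*1000 for x in np.argwhere(r['pixels'])[:,::-1]],np.float32)))
E
```

```text
top canopy 0.81 [ 49.755  69.283 100.302]
[[0.748908490261281, 0.28036238626208176], [0.755138997517945, 0.029460420086265607], [0.634313422816271, 0.020258200835614935], [0.6278569335874086, 0.27177897197007683]] c [0.692 0.15  0.092]
((693.0731201171875, 150.79270935058594), (130.0345458984375, 257.96484375), 1.471604824066162)
top tray 0.82 [156.507 198.363 218.103]
[[0.746715800137008, -0.09366163772118363], [0.7203804948926773, -0.26851686476332226], [0.5500539530599579, -0.237093387408188], [0.5725815021145394, -0.0672670993629314]] c [ 0.647 -0.167  0.05 ]
((646.8028564453125, -166.03854370117188), (184.2301483154297, 179.57859802246094), 81.95207214355469)
top scoop pan 1061 handle 355
handle ((426.1462707519531, 18.9580078125), (174.23609924316406, 23.808015823364258), 84.82816314697266) [0.427 0.021] px [317.07 224.  ]
pan ((437.45892333984375, 149.75538635253906), (95.27490997314453, 116.72431945800781), 84.3982162475586) [0.437 0.153]
side canopy 0.71 [ 57.246  81.593 118.569]
[[0.6334044573610054, 0.28103767790576617], [0.73392988107469, 0.28226342106819324], [0.74575334
[... 626 characters left out ...]
.437 0.137]
tri handle (array([0.428, 0.021, 0.036]), np.float64(0.001656002337217483))
top dog 0.67 [273.4, 137.4] 104 [0.691 0.164 0.02 ] ((682.8087768554688, 164.94464111328125), (12.55335521697998, 68.09800720214844), 1.4542316198349)
side dog 0.66 [337.3, 167.1] 123 [0.674 0.15  0.02 ] ((673.2357788085938, 160.05487060546875), (23.74317169189453, 85.84571838378906), 1.8071788549423218)
side dog 0.48 [326.8, 168.5] 164 [0.645 0.165 0.02 ] ((645.8388671875, 172.52835083007812), (89.0053939819336, 34.80314254760742), 88.09241485595703)
side dog 0.32 [280.5, 206.3] 1443 [0.443 0.108 0.02 ] ((431.81329345703125, 50.67124938964844), (262.12750244140625, 133.21636962890625), 85.31681060791016)
```

```bash
cat >> h.py <<'E'
def plan(tgt,psi,n,w,s=None):
    "rows from the present pose to TCP tgt and tool yaw psi, in n rows"
    s=s or get_state();p=np.array(s['tcp_pos']);a=s['eef_rot'][2];t=round(-((psi-a+180)%360-180)/n,1);out=[];e=np.zeros(3)
    dp=(np.array(tgt)-p)/n
    for i in range(n):
        c=np.radians(a);x=np.array([np.cos(c),np.sin(c),0]);y=np.array([np.sin(c),-np.cos(c),0])
        d=dp+e;v=np.round(100*np.array([d@x,d@y,-d[2]]),1);out.append([v.tolist(),t,w])
        e=d-(v[0]*x+v[1]*y+np.array([0,0,-v[2]]))/100;a-=t
    print(str(out).replace(' ',''))
E
python3 -c "
from h import *
plan([.4275,.036,.16],-95.2,12,8)"
```

```text
[[[3.3,4.4,0.6],np.float64(6.6),8],[[3.9,3.9,0.5],np.float64(6.6),8],[[4.2,3.5,0.6],np.float64(6.6),8],[[4.6,2.9,0.5],np.float64(6.6),8],[[5.0,2.5,0.6],np.float64(6.6),8],[[5.1,1.8,0.5],np.float64(6.6),8],[[5.4,1.2,0.6],np.float64(6.6),8],[[5.4,0.6,0.5],np.float64(6.6),8],[[5.5,-0.0,0.6],np.float64(6.6),8],[[5.5,-0.7,0.5],np.float64(6.6),8],[[5.3,-1.3,0.6],np.float64(6.6),8],[[5.2,-1.8,0.6],np.float64(6.6),8]]
```

>>> jog_arm --moves '[[[3.3, 4.4, 0.6], 6.6, 8], [[3.9, 3.9, 0.5], 6.6, 8], [[4.2, 3.5, 0.6], 6.6, 8], [[4.6, 2.9, 0.5], 6.6, 8], [[5.0, 2.5, 0.6], 6.6, 8], [[5.1, 1.8, 0.5], 6.6, 8], [[5.4, 1.2, 0.6], 6.6, 8], [[5.4, 0.6, 0.5], 6.6, 8], [[5.5, 0, 0.6], 6.6, 8], [[5.5, -0.7, 0.5], 6.6, 8], [[5.3, -1.3, 0.6], 6.6, 8], [[5.2, -1.8, 0.6], 6.6, 8]]'

```text
time_s: 3.2
tcp_pos: [0.4278, 0.0343, 0.16]
eef_rot: [-179.9, 0.1, -95.4]
contact_force: [1.7, 1.0, 0.7]
gripper_width: 0.0803
gripper_force: 0.0
```

>>> jog_arm --moves '[[[0, 0, 0], 0, 8], [[0, 0, 0], 0, 8]]'

```text
time_s: 3.45
tcp_pos: [0.4272, 0.0356, 0.1597]
eef_rot: [-180.0, 0.0, -95.2]
contact_force: [-0.9, -0.0, -0.2]
gripper_width: 0.0797
gripper_force: 0.0
```

```bash
sed -i 's/t=round(/t=float(round(/; s/\/n,1);out/\/n,1));out/' h.py; python3 - <<'E'
from h import *
np.set_printoptions(precision=3,suppress=True)
p=wrist();s=get_state();print(s['tcp_pos'],s['eef_rot'],s['joints'])
cv2.imwrite('pics/w1.png',p['pixels'])
print(proj(p,[[.4275,.036,.048],[.438,.162,0]]))
for r in regions_of(p,'scoop')[:2]:
    m=r['pixels'];print(r['confidence'],m.sum())
    b=p['pixels'].astype(int);sat=b.max(2)-b.min(2);han=m&(sat>=50)
    d=np.array([atz(p,x,.048)[:2]*1000 for x in np.argwhere(han)[:,::-1]],np.float32);print(cv2.minAreaRect(d),d.mean(0))
E
```

```text
[0.427 0.036 0.16 ] [-179.974    0.02   -95.135] [ 31.429   0.102 -34.396  -0.    -55.47  -36.564]
[[316.87  198.667]
 [317.719 294.937]]
0.65 9112
((451.1585693359375, 50.00749969482422), (105.318359375, 231.41197204589844), 6.650786399841309) [427.593   9.285]
```

View pics/w1.png

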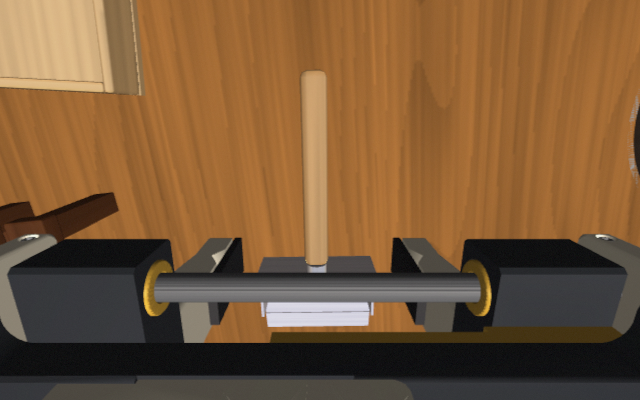

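The wrist view shows the handle from (314,72) to (316,265) with the pan below it. It is close to centred between the fingers.

```bash
python3 - <<'E'
from h import *
p=wrist()
a,b=atz(p,(314,72),.048),atz(p,(316,264),.045);print(a,b,np.linalg.norm(b-a),np.degrees(np.arctan2(*(b-a)[[1,0]])),a+(b-a)/np.linalg.norm(b-a)*.102)
plan([.427,.036,.022],-95.2,4,8)
E
```

```text
[ 0.42057267 -0.06612237  0.048     ] [0.43398466 0.10152784 0.045     ] 0.16821258725203903 85.4260882216673 [0.42870537 0.03553662 0.04618087]
[[[0.0,-0.0,3.4],0.0,8],[[0.0,-0.0,3.5],0.0,8],[[0.1,-0.0,3.4],0.0,8],[[-0.0,-0.0,3.5],0.0,8]]
```

>>> jog_arm --moves '[[[0, -0.1, 4], -0.5, 8], [[0, 0, 4], 0, 8], [[0, 0, 4], 0, 8], [[0, 0, 1.9], 0, 8], [[0, 0, 0], 0, 0], [[0, 0, 0], 0, 0], [[0, 0, 0], 0, 0], [[0, 0, 0], 0, 0], [[0, 0, 0], 0, 0]]' --newtons 60

```text
time_s: 4.72
tcp_pos: [0.4283, 0.0358, 0.021]
eef_rot: [-180.0, 0.0, -94.7]
contact_force: [0.1, 0.2, -0.3]
gripper_width: 0.0357
gripper_force: 0.0
```

>>> jog_arm --moves '[[[0, 0, 0], 0, 0], [[0, 0, 0], 0, 0], [[0, 0, 0], 0, 0]]'

```text
time_s: 5.1
tcp_pos: [0.4282, 0.0357, 0.0207]
eef_rot: [-180.0, 0.0, -94.7]
contact_force: [-1.1, -0.0, 3.7]
gripper_width: 0.0215
gripper_force: 60.0
```

```bash
python3 - <<'E'
from h import *
s=get_state();print(s['time_s'],s['gripper_width'],s['gripper_force'])
T=np.array(s['tcp_pos'])
# lift 3 cm, swing to in front of the stand
plan([.41,.10,.05],178,9,0)
class D(dict): pass
E
```

```text
5.1 0.02154598686781839 60.00166296958923
[[[-0.7,0.3,-0.3],9.7,0],[[-0.6,0.3,-0.4],9.7,0],[[-0.6,0.5,-0.3],9.7,0],[[-0.5,0.6,-0.3],9.7,0],[[-0.4,0.6,-0.3],9.7,0],[[-0.2,0.7,-0.4],9.7,0],[[-0.2,0.7,-0.3],9.7,0],[[0.0,0.8,-0.3],9.7,0],[[0.1,0.7,-0.3],9.7,0]]
```

```bash
python3 - <<'E'
from h import *
s=get_state();s['tcp_pos'][2]+=.03
plan([.41,.154,.0507],-178.5,10,0,s)
E
```

```text
[[[-1.2,0.3,-0.0],8.4,0],[[-1.1,0.4,-0.0],8.4,0],[[-1.0,0.6,-0.0],8.4,0],[[-0.9,0.8,-0.0],8.4,0],[[-0.9,0.8,-0.0],8.4,0],[[-0.6,1.0,-0.0],8.4,0],[[-0.6,1.1,-0.0],8.4,0],[[-0.3,1.1,-0.0],8.4,0],[[-0.2,1.2,-0.0],8.4,0],[[-0.0,1.2,-0.0],8.4,0]]
```

>>> jog_arm --moves '[[[0, 0, -1.5], 0, 0], [[0, 0, -1.5], 0, 0], [[-1.2, 0.3, 0], 8.4, 0], [[-1.1, 0.4, 0], 8.4, 0], [[-1.0, 0.6, 0], 8.4, 0], [[-0.9, 0.8, 0], 8.4, 0], [[-0.9, 0.8, 0], 8.4, 0], [[-0.6, 1.0, 0], 8.4, 0], [[-0.6, 1.1, 0], 8.4, 0], [[-0.3, 1.1, 0], 8.4, 0], [[-0.2, 1.2, 0], 8.4, 0], [[0, 1.2, 0], 8.4, 0]]'

```text
time_s: 6.6
tcp_pos: [0.4092, 0.1539, 0.0503]
eef_rot: [-180.0, -0.0, -179.0]
contact_force: [0.2, 0.6, -1.4]
gripper_width: 0.0217
gripper_force: 60.0
```

>>> jog_arm --moves '[[[0, 0, 0], 0, 0], [[0, 0, 0], 0, 0]]'

```text
time_s: 6.85
tcp_pos: [0.4093, 0.1533, 0.0503]
eef_rot: [-180.0, -0.0, -178.5]
contact_force: [0.4, 0.3, -1.2]
gripper_width: 0.0219
gripper_force: 60.0
```

```bash
python3 - <<'E'
from h import *
np.set_printoptions(precision=3,suppress=True)
s=get_state();print(s['time_s'],s['tcp_pos'],s['eef_rot'])
p=capture('side');t=capture('top')
im=np.vstack([cv2.resize(p['pixels'][100:280,200:470],(720,480))[:, :],]);cv2.imwrite('pics/s1.png',im)
for q,n in((p,'side'),(t,'top')):
    for r in regions_of(q,'dog_a'): print(n,r['confidence'],r['pixel'],r['pixels'].sum(),atz(q,r['pixel'],.018))
r=regions_of(t,'scoop')[0];m=r['pixels'];b=t['pixels'].astype(int);sat=b.max(2)-b.min(2)
d=np.array([atz(t,x,.045)[:2]*1000 for x in np.argwhere(m&(sat<45))[:,::-1]],np.float32);print('pan',cv2.minAreaRect(d),len(d))
E
```

```text
6.85 [0.409 0.153 0.05 ] [-179.972   -0.036 -178.499]
side 0.6 [329.3, 166.9] 174 [0.657 0.168 0.018]
side 0.16 [338.0, 121.3] 570 [0.845 0.36  0.018]
top 0.45 [280.4, 135.2] 3080 [0.699 0.143 0.018]
pan ((523.941650390625, 153.91416931152344), (93.1180419921875, 116.48345184326172), 1.4969664812088013) 1104
```

View pics/s1.png

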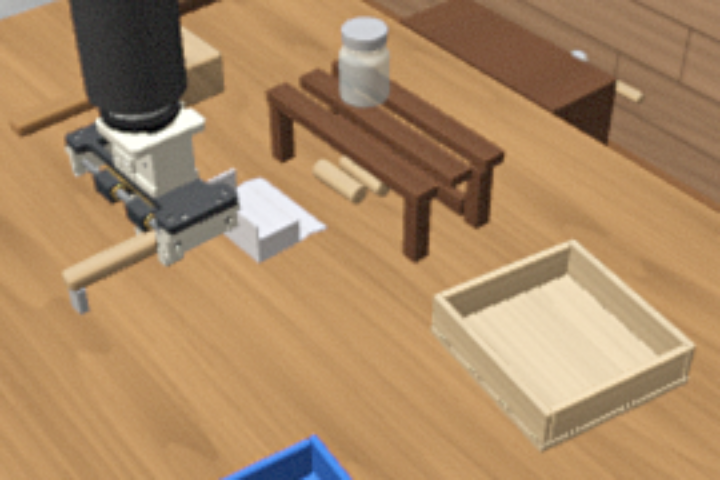

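The scoop hangs level in the grip. In the crop, dog a is at about (340,181) and dog b just behind it at (362,175).

>>> jog_arm --moves '[[[-1, 0.3, 1], 0, 0], [[-1, 0, 1], 0, 0], [[-1, 0, 0.7], 0, 0], [[-1, 0, 0.3], 0, 0], [[-1, 0, 0], 0, 0], [[-1, 0, 0], 0, 0], [[-1, 0, 0], 0, 0], [[-1, 0, 0], 0, 0], [[-1, 0, 0], 0, 0], [[-1, 0, 0], 0, 0]]'

```text
time_s: 8.35
tcp_pos: [0.5103, 0.1589, 0.0207]
eef_rot: [-180.0, -0.0, -178.7]
contact_force: [-3.4, -0.2, 6.6]
gripper_width: 0.0218
gripper_force: 60.0
```

>>> jog_arm --moves '[[[-0.8, 0, 0], 0, 0], [[-0.8, 0, 0], 0, 0], [[-0.8, 0, 0], 0, 0], [[-0.8, 0, 0], 0, 0], [[-0.8, 0, 0], 0, 0]]'

```text
time_s: 8.98
tcp_pos: [0.5501, 0.1597, 0.0207]
eef_rot: [-180.0, -0.0, -178.7]
contact_force: [-3.7, 0.4, 5.7]
gripper_width: 0.0216
gripper_force: 60.0
```

```bash
python3 - <<'E'
from h import *
np.set_printoptions(precision=3,suppress=True)
s=get_state();print(s['time_s'],s['tcp_pos'],s['contact_force'])
p=capture('side');t=capture('top')
a=cv2.resize(p['pixels'][110:220,270:410],(763,600))
b=cv2.resize(t['pixels'][100:190,220:350],(763,528))
cv2.imwrite('pics/s2.png',np.hstack([cv2.resize(a,(400,315)),cv2.resize(b,(400,315))]))
E
```

```text
8.975 [0.55  0.16  0.021] [-3.742  0.359  5.729]
```

View pics/s2.png

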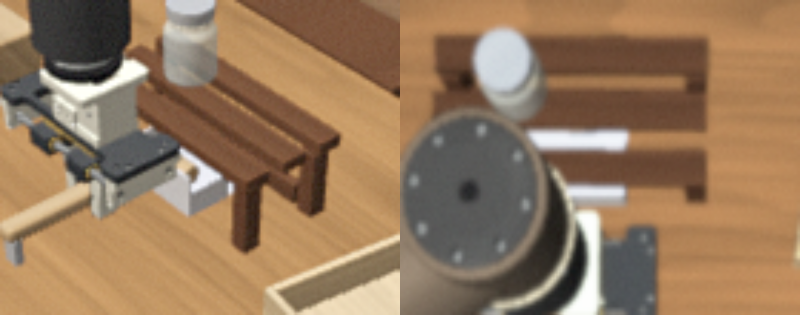

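The side half shows the pan under the slats with a dog end in it near (188,168). The top half shows white pan through the gap, and the hand is still clear of the front slat. I'll push on carefully towards the rail.

>>> jog_arm --moves '[[[-0.6, 0, 0], 0, 0], [[-0.6, 0, 0], 0, 0], [[-0.5, 0, 0], 0, 0], [[-0.4, 0, 0], 0, 0], [[0, 0, 0], 0, 0]]'

```text
time_s: 9.7
tcp_pos: [0.571, 0.1604, 0.0207]
eef_rot: [-180.0, 0.0, -178.7]
contact_force: [-1.1, -0.9, 3.5]
gripper_width: 0.0214
gripper_force: 60.0
```

```bash
python3 - <<'E'
from h import *
np.set_printoptions(precision=3,suppress=True)
s=get_state();print(s['time_s'],s['tcp_pos'],s['contact_force'])
p=capture('side');t=capture('top')
for q,n in((p,'side'),(t,'top')):
    for r in regions_of(q,'dog_a'): print(n,r['confidence'],r['pixel'],r['pixels'].sum(),atz(q,r['pixel'],.018))
    r=regions_of(q,'scoop')[0];print(n,'scoop',r['confidence'],r['pixel'],r['pixels'].sum())
E
```

```text
9.7 [0.571 0.16  0.021] [-1.136 -0.922  3.52 ]
side 0.36 [300.3, 177.5] 540 [0.559 0.181 0.018]
side scoop 0.95 [298.5, 178.8] 507
top 0.65 [278.7, 137.3] 58 [0.692 0.148 0.018]
top scoop 0.66 [269.5, 193.1] 237
```

>>> jog_arm --moves '[[[-0.3, 0, 0], 0, 0], [[-0.3, 0, 0], 0, 0], [[0, 0, 0], 0, 0]]'

```text
time_s: 10.38
tcp_pos: [0.5761, 0.1606, 0.0207]
eef_rot: [-180.0, -0.0, -178.7]
contact_force: [-2.2, -0.8, 7.0]
gripper_width: 0.0219
gripper_force: 60.0
```

```bash
python3 - <<'E'
from h import *
np.set_printoptions(precision=3,suppress=True)
s=get_state();print(s['time_s'],s['tcp_pos'],s['contact_force'])
p=capture('side');t=capture('top')
a=cv2.resize(p['pixels'][140:200,290:365],(500,400),interpolation=cv2.INTER_CUBIC)
b=cv2.resize(t['pixels'][115:165,240:310],(300,214),interpolation=cv2.INTER_CUBIC)
im=np.zeros((400,800,3),np.uint8);im[:,:500]=a;im[:214,500:]=b;cv2.imwrite('pics/s3.png',im)
E
```

```text
10.375 [0.576 0.161 0.021] [-2.224 -0.83   7.035]
```

View pics/s3.png

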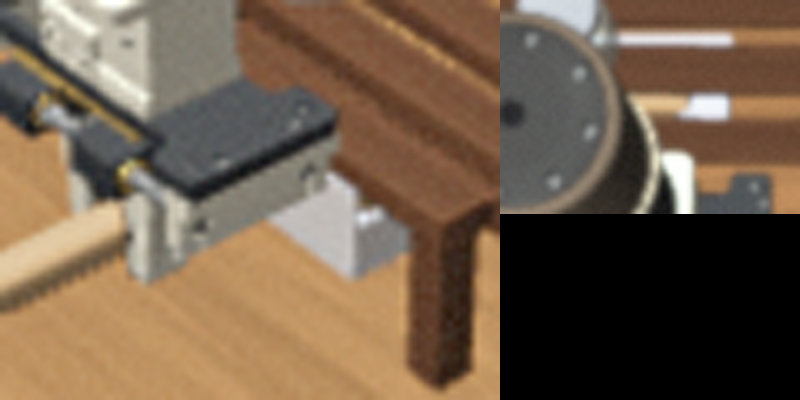

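The top crop shows a dog in the pan, visible in the first gap. The second gap shows only the white lip, so nothing is left ahead of it. Now I'll pull straight back.

>>> jog_arm --moves '[[[0.3, 0, 0], 0, 0], [[0.6, 0, 0], 0, 0], [[1, 0, 0], 0, 0], [[1.4, 0, 0], 0, 0], [[1.6, 0, 0], 0, 0], [[1.6, 0, 0], 0, 0], [[1.6, 0, 0], 0, 0], [[1.6, 0, 0], 0, 0], [[1.6, 0, 0], 0, 0], [[1.6, 0, 0], 0, 0], [[1.6, 0, 0], 0, 0]]'

```text
time_s: 11.85
tcp_pos: [0.4306, 0.1572, 0.0207]
eef_rot: [180.0, 0.0, -178.7]
contact_force: [2.4, 0.7, 6.2]
gripper_width: 0.0216
gripper_force: 60.0
```

>>> jog_arm --moves '[[[1.2, 0, 0], 0, 0], [[0.6, 0, 0], 0, 0], [[0, 0, 0], 0, 0], [[0, 0, 0], 0, 0]]'

```text
time_s: 12.35
tcp_pos: [0.4119, 0.1565, 0.0206]
eef_rot: [-180.0, -0.1, -178.7]
contact_force: [-3.7, 1.8, 12.7]
gripper_width: 0.0214
gripper_force: 60.0
```

```bash
python3 - <<'E'
from h import *
np.set_printoptions(precision=3,suppress=True)
s=get_state();print(s['time_s'],s['tcp_pos'],s['contact_force'])
p=capture('side');t=capture('top');w=wrist()
for q,n in((p,'side'),(t,'top'),(w,'wrist')):
    for r in regions_of(q,'dog_a'): print(n,r['confidence'],r['pixel'],r['pixels'].sum(),atz(q,r['pixel'],.018))
a=cv2.resize(p['pixels'][120:220,250:375],(500,400),interpolation=cv2.INTER_CUBIC)
b=cv2.resize(t['pixels'][110:210,240:340],(300,300),interpolation=cv2.INTER_CUBIC)
im=np.zeros((600,800,3),np.uint8);im[:400,:500]=a;im[:300,500:]=b;im[400:,:320]=cv2.resize(w['pixels'],(320,200));cv2.imwrite('pics/s4.png',im)
E
```

```text
12.35 [0.412 0.156 0.021] [-3.695  1.81  12.733]
side 0.42 [296.4, 185.6] 145 [0.529 0.156 0.018]
top 0.57 [268.5, 197.4] 153 [0.505 0.172 0.018]
top 0.54 [272.1, 189.2] 167 [0.53  0.162 0.018]
top 0.4 [282.0, 134.7] 2620 [0.701 0.138 0.018]
```

View pics/s4.png

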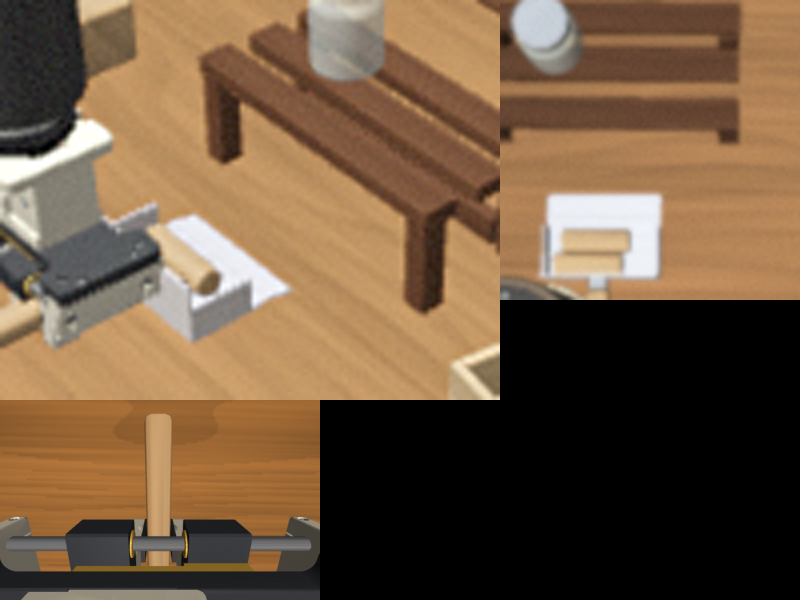

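The side and top crops both show two dogs lying in the pan ((215,275) in the side crop, (595,250) in the top crop), and nothing is left under the stand. Next: lift and carry to the tray.

>>> jog_arm --moves '[[[0, 0, -0.4], 0, 0], [[0, 0, -0.9], 0, 0], [[0, 0, -1.3], 0, 0], [[0, 0, -1.5], 0, 0], [[0, 0, -1.5], 0, 0], [[0, 0, -0.9], 0, 0], [[0, 0, -0.3], 0, 0], [[0, 0, 0], 0, 0]]'

```text
time_s: 13.65
tcp_pos: [0.4134, 0.1568, 0.0885]
eef_rot: [180.0, -0.0, -178.7]
contact_force: [-1.0, 0.5, -1.9]
gripper_width: 0.0216
gripper_force: 60.0
```

```bash
python3 - <<'E'
from h import *
np.set_printoptions(precision=3,suppress=True)
s=get_state();print(s['time_s'],s['tcp_pos'],s['contact_force'])
plan([.5235,-.148,.089],171,16,0)
p=capture('side')
for r in regions_of(p,'dog_a'): print(r['confidence'],r['pixel'],r['pixels'].sum())
t=capture('top')
tr=[r for r in regions_of(t,'tray') if r['confidence']>.4 and t['pixels'][r['pixels']].mean(0)[0]<t['pixels'][r['pixels']].mean(0)[2]][0]
# bright rim edges of the tray, fit by matching projected model
from scipy.optimize import minimize
m=tr['pixels'].astype(np.uint8)
def hull(x):
    c,s_=np.cos(x[2]),np.sin(x[2]);P=[[x[0]+a*c-b*s_,x[1]+a*s_+b*c,z] for a in(-.085,.085) for b in(-.09,.09) for z in(0,.05)]
    M=np.zeros((1600,2560),np.uint8);cv2.fillConvexPoly(M,cv2.convexHull((proj(t,P)*4+2).astype(np.int32)),1);return cv2.resize(M.astype(np.float32),(640,400),interpolation=cv2.INTER_AREA)
f=lambda x:np.abs(hull(x)-m).sum()
r=minimize(f,[.65,-.168,-.15],method='Nelder-Mead',options=dict(initial_simplex=[[.65,-.168,-.15],[.66,-.168,-.15],[.65,-.158,-.15],[.65,-.168,-.1]]));print(r.x[:2],np.degrees(r.x[2]),r.fun,m.sum())
E
```

```text
13.65 [0.413 0.157 0.089] [-1.041  0.507 -1.873]
[[[-0.6,-1.9,-0.0],0.6,0],[[-0.7,-1.9,-0.0],0.6,0],[[-0.7,-1.9,-0.0],0.6,0],[[-0.7,-1.9,-0.0],0.6,0],[[-0.7,-1.9,-0.0],0.6,0],[[-0.8,-1.9,-0.0],0.6,0],[[-0.7,-1.9,-0.0],0.6,0],[[-0.8,-1.9,-0.0],0.6,0],[[-0.8,-1.8,-0.0],0.6,0],[[-0.8,-1.9,-0.0],0.6,0],[[-0.9,-1.8,-0.0],0.6,0],[[-0.8,-1.8,-0.0],0.6,0],[[-0.9,-1.9,-0.0],0.6,0],[[-0.9,-1.8,-0.0],0.6,0],[[-0.9,-1.8,-0.0],0.6,0],[[-1.0,-1.8,-0.0],0.6,0]]
0.41 [297.8, 167.3] 132
[ 0.651 -0.168] -7.887259459854975 109.9375 3521
```

>>> jog_arm --moves '[[[-0.4, -0.9, 0], 0.5, 0], [[-0.7, -1.6, 0], 0.6, 0], [[-0.8, -2.1, 0], 0.6, 0], [[-0.8, -2.3, 0], 0.7, 0], [[-0.8, -2.4, 0], 0.7, 0], [[-0.8, -2.4, 0], 0.7, 0], [[-0.8, -2.4, 0], 0.7, 0], [[-0.8, -2.4, 0], 0.7, 0], [[-0.8, -2.4, 0], 0.7, 0], [[-0.8, -2.4, 0], 0.7, 0], [[-0.8, -2.4, 0], 0.7, 0], [[-0.8, -2.2, 0], 0.7, 0]]'

```text
time_s: 15.35
tcp_pos: [0.493, -0.107, 0.0882]
eef_rot: [-180.0, -0.0, 173.3]
contact_force: [0.8, 0.1, -2.1]
gripper_width: 0.0214
gripper_force: 59.9
```

>>> jog_arm --moves '[[[-0.8, -1.9, 0], 0.7, 0], [[-0.8, -1.5, 0], 0.4, 0], [[-0.5, -0.8, 0], 0, 0], [[0, 0, 0], 0, 0], [[0, 0, 0], 0, 0]]'

```text
time_s: 15.98
tcp_pos: [0.5085, -0.1495, 0.0885]
eef_rot: [180.0, -0.0, 172.2]
contact_force: [0.3, -0.1, -1.0]
gripper_width: 0.0214
gripper_force: 59.9
```

```bash
python3 - <<'E'
from h import *
np.set_printoptions(precision=3,suppress=True)
s=get_state();print(s['time_s'],s['tcp_pos'],s['eef_rot'],s['contact_force'])
plan([.524,-.1505,.079],172.1,2,0)
p=capture('side')
cv2.imwrite('pics/s5.png',cv2.resize(p['pixels'][120:290,280:500],(660,510),interpolation=cv2.INTER_CUBIC))
E
```

```text
15.975 [ 0.509 -0.149  0.088] [179.996  -0.016 172.238] [ 0.272 -0.084 -1.008]
[[[-0.8,0.1,0.5],0.1,0],[[-0.7,0.0,0.4],0.1,0]]
```

View pics/s5.png

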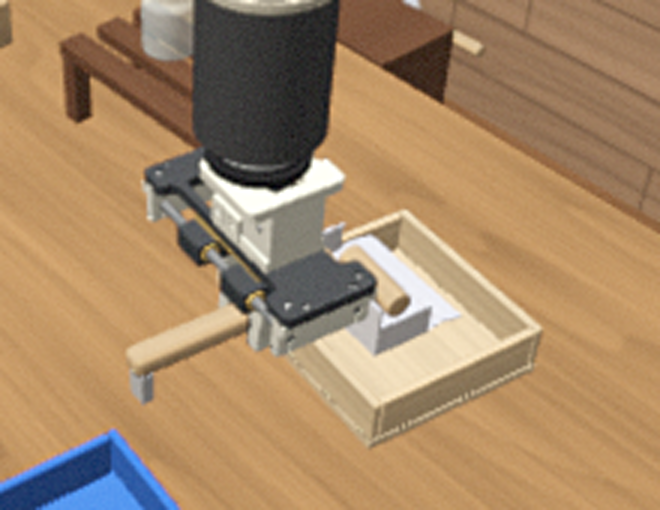

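The scoop is level over the tray, with the dogs in the pan near (380,285). I'll move to the tip position and loosen the grip in steps, so the pan pivots down onto the tray floor.

>>> jog_arm --moves '[[[-0.8, 0, 0.5], 0, 0], [[-0.7, 0, 0.4], 0, 0], [[0, 0, 0], 0, 0], [[0, 0, 0], 0, 0]]'

```text
time_s: 16.52
tcp_pos: [0.5235, -0.1518, 0.0793]
eef_rot: [-180.0, -0.0, 172.2]
contact_force: [-0.3, 0.4, -2.3]
gripper_width: 0.0218
gripper_force: 59.9
```

>>> jog_arm --moves '[[[0, 0, 0], 0, 0], [[0, 0, 0], 0, 0]]' --newtons 15

```text
time_s: 16.77
tcp_pos: [0.5236, -0.1518, 0.0797]
eef_rot: [180.0, 0.0, 172.2]
contact_force: [-0.8, 0.2, -1.9]
gripper_width: 0.0219
gripper_force: 15.0
```

>>> jog_arm --moves '[[[0, 0, 0], 0, 0], [[0, 0, 0], 0, 0]]' --newtons 8

```text
time_s: 17.02
tcp_pos: [0.5236, -0.1518, 0.0796]
eef_rot: [180.0, 0.0, 172.2]
contact_force: [0.1, 0.2, -2.6]
gripper_width: 0.0221
gripper_force: 8.0
```

```bash
cat > tilt.py <<'E'
from h import *
np.set_printoptions(precision=3,suppress=True)
def look():
    s=get_state();print(s['time_s'],s['tcp_pos'],s['contact_force'],s['gripper_force'],s['gripper_width'])
    p=capture('side');b=p['pixels'].astype(int)
    c,d=np.radians(s['eef_rot'][2]+180),0;ex=np.array([np.cos(c),np.sin(c),0]);G=np.array(s['tcp_pos'])+[0,0,.019]
    pts=lambda th:np.array([G+ex*(x*np.cos(th)+z*np.sin(th))+np.array([0,0,1])*(-x*np.sin(th)+z*np.cos(th)) for x,z in((-.102,0),(-.06,0),(-.04,0))])
    rs=regions_of(p,'scoop')
    if rs:
        m=rs[0]['pixels'].astype(np.uint8)
        M=cv2.distanceTransform(1-m,cv2.DIST_L2,3)
        # tail: extreme mask pixel along the handle, compared with the tail by tilt
        ys,xs=np.nonzero(m);
        print('conf',rs[0]['confidence'],len(xs),'lowest-left px',xs.min(),ys[xs==xs.min()].mean())
    for t in (0,10,20,30,40,50): print(t,proj(p,pts(np.radians(t)))[0].round(0),end=' ')
    print();r=regions_of(p,'dog_a')
    for q in r[:3]: print('dog',q['confidence'],q['pixel'],q['pixels'].sum())
    return p
E
python3 -c "
from tilt import *
look()"
```

```text
17.025 [ 0.524 -0.152  0.08 ] [ 0.124  0.206 -2.634] 7.999981641769409 0.02208748749983941
conf 0.59 568 lowest-left px 327 127.0
0 [330. 240.] 10 [331. 235.] 20 [333. 228.] 30 [335. 222.] 40 [340. 215.] 50 [345. 209.] 
dog 0.69 [411.7, 215.2] 156
dog 0.43 [328.7, 143.6] 1338
```

>>> jog_arm --moves '[[[0, 0, 0], 0, 0], [[0, 0, 0], 0, 0]]' --newtons 5

```text
time_s: 17.42
tcp_pos: [0.5236, -0.1518, 0.0796]
eef_rot: [-180.0, -0.0, 172.2]
contact_force: [-0.4, 0.6, -1.2]
gripper_width: 0.0221
gripper_force: 5.0
```

```bash
sed -i "s/ys,xs=np.nonzero(m);/k=np.arange(400)[:,None]>195;ys,xs=np.nonzero(m*k)/" tilt.py; python3 -c "
from tilt import *
look()"
```

```text
17.425 [ 0.524 -0.152  0.08 ] [-0.417  0.595 -1.165] 4.9997299164533615 0.022126452287352508
conf 0.76 889 lowest-left px 327 240.0
0 [330. 240.] 10 [331. 235.] 20 [333. 228.] 30 [335. 222.] 40 [340. 215.] 50 [345. 209.]
```

>>> jog_arm --moves '[[[0, 0, 0], 0, 0], [[0, 0, 0], 0, 0], [[0, 0, 0], 0, 0]]' --newtons 3

```text
time_s: 17.95
tcp_pos: [0.5237, -0.1518, 0.0796]
eef_rot: [180.0, 0.0, 172.2]
contact_force: [-0.0, 0.4, -1.3]
gripper_width: 0.0219
gripper_force: 3.0
```

```bash
python3 -c "
from tilt import *
p=look()
cv2.imwrite('pics/s6.png',cv2.resize(p['pixels'][140:290,300:480],(600,500),interpolation=cv2.INTER_CUBIC))"
```

```text
17.95 [ 0.524 -0.152  0.08 ] [-0.043  0.375 -1.255] 2.9999596998095512 0.021940092126276005
conf 0.87 1085 lowest-left px 326 240.0
0 [330. 240.] 10 [331. 235.] 20 [333. 228.] 30 [335. 222.] 40 [340. 215.] 50 [345. 209.] 
dog 0.73 [423.0, 219.2] 222
dog 0.48 [432.7, 218.7] 216
dog 0.46 [392.3, 231.8] 981
```

View pics/s6.png

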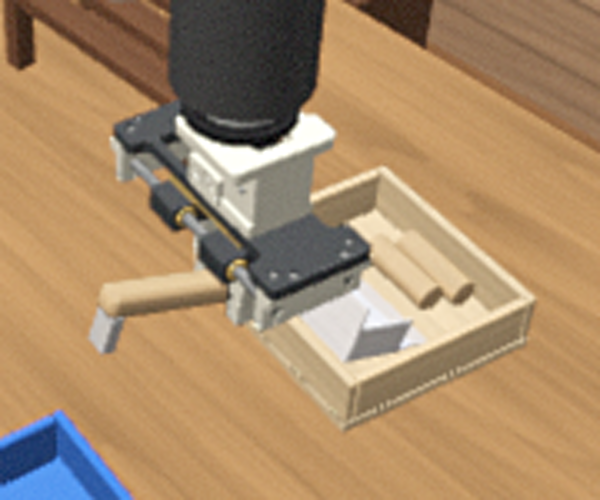

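Both dogs rolled gently into the tray, visible at (405,265) and (435,262). The scoop is tilted with its lip on the tray floor. Now I'll tighten the grip, lift out and put the scoop away.

>>> jog_arm --moves '[[[0, 0, 0], 0, 0], [[0, 0, 0], 0, 0], [[0, 0, -0.5], 0, 0], [[0, 0, -1.5], 0, 0], [[0, 0, -2], 0, 0], [[0, 0, -2], 0, 0], [[0, 0, -2], 0, 0], [[1, 0, -1.5], 0, 0], [[2, 0, -0.5], 0, 0], [[3, 0, 0], 0, 0], [[3, 0, 0], 0, 0], [[1, 0, 0], 0, 0]]' --newtons 60

```text
time_s: 19.6
tcp_pos: [0.4215, -0.1381, 0.1793]
eef_rot: [180.0, -0.0, 172.2]
contact_force: [-0.0, -0.1, -1.9]
gripper_width: 0.0212
gripper_force: 60.0
```

```bash
python3 -c "
from tilt import *
plan([.40,.20,.18],-95,12,0)
look()"
```

```text
[[[0.6,2.8,-0.0],-7.7,0],[[0.1,2.8,-0.0],-7.7,0],[[-0.1,2.8,-0.0],-7.7,0],[[-0.6,2.8,-0.0],-7.7,0],[[-1.0,2.6,-0.0],-7.7,0],[[-1.2,2.5,-0.0],-7.7,0],[[-1.7,2.4,-0.0],-7.7,0],[[-1.9,2.0,-0.0],-7.7,0],[[-2.1,1.9,-0.1],-7.7,0],[[-2.4,1.5,0.0],-7.7,0],[[-2.6,1.1,0.0],-7.7,0],[[-2.7,0.8,0.0],-7.7,0]]
19.6 [ 0.421 -0.138  0.179] [-0.021 -0.142 -1.86 ] 59.9994170665741 0.02120942145129602
conf 0.63 1355 lowest-left px 282 224.0
0 [285. 225.] 10 [285. 218.] 20 [287. 210.] 30 [289. 203.] 40 [294. 195.] 50 [299. 188.] 
dog 0.8 [420.9, 222.5] 249
dog 0.47 [434.4, 218.9] 192
```

>>> jog_arm --moves '[[[0.6, 2.8, 0], -7.7, 0], [[0.1, 2.8, 0], -7.7, 0], [[-0.1, 2.8, 0], -7.7, 0], [[-0.6, 2.8, 0], -7.7, 0], [[-1.0, 2.6, 0], -7.7, 0], [[-1.2, 2.5, 0], -7.7, 0], [[-1.7, 2.4, 0], -7.7, 0], [[-1.9, 2.0, 0], -7.7, 0], [[-2.1, 1.9, 0], -7.7, 0], [[-2.4, 1.5, 0], -7.7, 0], [[-2.6, 1.1, 0], -7.7, 0], [[-2.7, 0.8, 0], -7.7, 0]]'

```text
time_s: 21.25
tcp_pos: [0.4038, 0.2013, 0.1793]
eef_rot: [180.0, -0.0, -95.1]
contact_force: [0.6, -0.3, -1.9]
gripper_width: 0.0217
gripper_force: 60.0
```

>>> jog_arm --moves '[[[0, 0, 2], 0, 0], [[0, 0, 2], 0, 0], [[0, 0, 2], 0, 0], [[0, 0, 1], 0, 0], [[0, 0, 0.5], 0, 0], [[0, 0, 0], 0, 0]]'

```text
time_s: 22.0
tcp_pos: [0.4036, 0.2, 0.1046]
eef_rot: [-180.0, -0.0, -95.4]
contact_force: [0.5, 0.7, -0.8]
gripper_width: 0.0214
gripper_force: 60.0
```

>>> jog_arm --moves '[[[0, 0, 1], 0, 0], [[0, 0, 1], 0, 0], [[0, 0, 1], 0, 0], [[0, 0, 1], 0, 0], [[0, 0, 1], 0, 0], [[0, 0, 1], 0, 0], [[0, 0, 0.8], 0, 0], [[0, 0, 0.6], 0, 0], [[0, 0, 0.5], 0, 0], [[0, 0, 0.4], 0, 0], [[0, 0, 0], 0, 0]]' --newtons 9

```text
time_s: 23.38
tcp_pos: [0.4034, 0.1999, 0.0214]
eef_rot: [180.0, -0.0, -95.4]
contact_force: [0.1, 1.0, -1.7]
gripper_width: 0.022
gripper_force: 9.0
```

```bash
python3 -c "
from tilt import *
look()"
```

```text
23.375 [0.403 0.2   0.021] [ 0.077  1.02  -1.691] 8.999965488910675 0.02198427042215389
conf 0.66 244 lowest-left px 250 196.5
0 [266. 210.] 10 [265. 205.] 20 [264. 199.] 30 [262. 192.] 40 [259. 186.] 50 [257. 179.] 
dog 0.82 [422.2, 221.6] 247
dog 0.64 [429.2, 219.1] 224
```

>>> jog_arm --moves '[[[0, 0, 0.1], 0, 0], [[0, 0, 0], 0, 0], [[0, 0, 0], 0, 3], [[0, 0, 0], 0, 4], [[0, 0, 0], 0, 6], [[0, 0, 0], 0, 7], [[0, 0, 0], 0, 7], [[0, 0, -1], 0, 7], [[0, 0, -3], 0, 7], [[0, 0, -5], 0, 7], [[0, 0, -5], 0, 7], [[0, 0, -5], 0, 7]]' --newtons 3

```text
time_s: 25.02
tcp_pos: [0.4031, 0.1995, 0.2131]
eef_rot: [-180.0, 0.0, -95.4]
contact_force: [0.9, 0.3, -1.0]
gripper_width: 0.0699
gripper_force: 0.0
```

```bash
python3 -c "
from tilt import *
p=look();t=capture('top');w=wrist()
im=np.zeros((600,800,3),np.uint8)
im[:300,:480]=cv2.resize(p['pixels'],(480,300));im[300:,:480]=cv2.resize(t['pixels'][80:330,140:540],(480,300));im[:200,480:]=cv2.resize(w['pixels'],(320,200));im[300:500,480:780]=cv2.resize(p['pixels'][170:270,350:500],(300,200))
cv2.imwrite('pics/f.png',im)"
```

```text
25.025 [0.403 0.2   0.213] [ 0.947  0.34  -1.   ] 0.0 0.06993079019917177
conf 0.81 242 lowest-left px 250 196.5
0 [257. 149.] 10 [256. 142.] 20 [254. 135.] 30 [252. 127.] 40 [249. 120.] 50 [246. 112.] 
dog 0.54 [422.5, 220.6] 258
```

View pics/f.png

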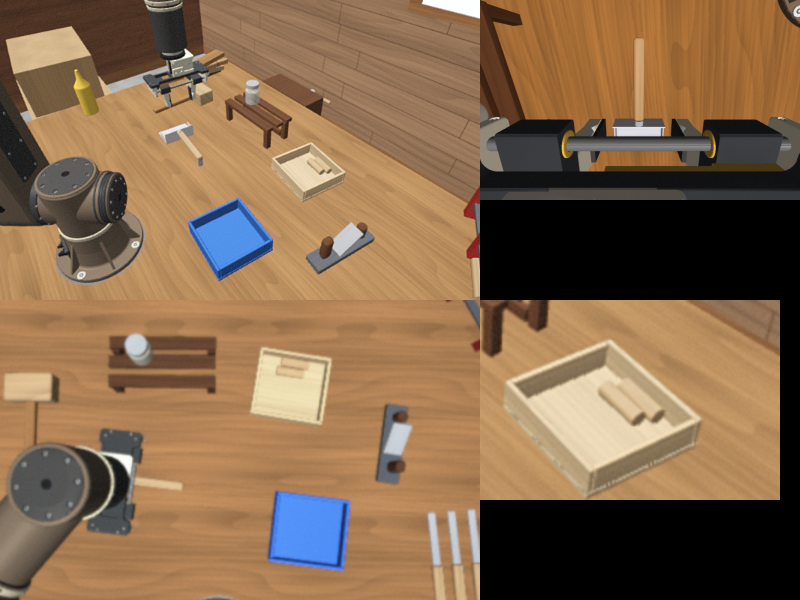

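The final pictures show both dogs in the plywood tray, the scoop flat and clear on the bench, and the jar, plane and mallet undisturbed. I'll hand it in.

```bash
python3 -c "
from plant import close_job
print(close_job())"
```

```text
the job is handed in; nothing more can be done
None
```

Both bench dogs are in the plywood tray, the scoop lies flat on clear bench away from the stand and tray, and the job is handed in at about 25 s; the jar, plane and mallet look unmoved and I saw no contact with the slatted top.

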